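Collect the finished dops from the turning machine's catch tray

ROBOT

A 7-joint arm with a two-finger parallel gripper is mounted at the origin on the work surface. World frame = base frame: x ahead of the robot, y to its left, z up, the work surface at z = 0. Lengths are in m, angles in rad, forces in N, time in s.
With the tool pointing down it reaches from about 0.425 to 0.825 m from the base axis. Payload 3.6 kg.
Tool frame: the origin (TCP) lies midway between the tips of the shut fingers; the grasp point (between the pads) lies 19 mm behind it (env.grasp_offset is the distance from the TCP to the grasp point, in m); z points along the fingers, y is the line along which they close (so a half turn about z gives the same grasp; the last joint's range is limited). The gripper opens to 85 mm and grips with 20 to 120 N. Pads are 22 mm wide; open, the fingers measure 114 mm over their backs; the gripper's body (76 mm by 85 mm) begins 54 mm behind the grasp point. The pads swing forward as they close: fully open they stand 13 mm farther back than shut.
Start: joints at [-1.169, 0.615, -0.013, 1.423, 0.008, 1.103, -0.04], TCP at [0.27, 0.591, 0.231] pointing down, gripper open.
Joint ranges: [-3.12, 3.12], [-0.3, 2.06], [-1.34, 1.32], [0.26, 2.42], [-1.36, 4.5], [0.01, 1.98], [-2.84, 2.84]. Speed limits (rad/s): [2.79, 2.79, 3.14, 3.14, 3.14, 3.14, 3.14].

INTERFACE

Orientations are given as a unit quaternion [w, x, y, z].
In Python, from rig import sensors, vision, env gives the robot as it stands.
- The arm moves only by the shell command python3 -m crank 'ROWS'. ROWS is JSON, a list of rows, each an object with "linear": the shift along the tool's x, y, z in m, a list of three; "twist": the turn about the tool's z in degrees; "grip": the finger opening in m, from 0 to 0.0854. In form: [{"linear": [tx, ty, tz], "twist": twist, "grip": grip}, ...]. A call has 1 to 12 rows; each row is the pose to reach, as a shift and turn from the pose commanded when the call began, along the tool's axes at that moment; what a row does not reach only later rows make up. A row lasts 1/12 s, in which the tool goes at most 41.7 mm and 7.16 degrees, less where a joint would pass 70% of its speed; a pose out of reach is approached as far as the arm can. A call with a gripper value outside its range is refused whole. The fingers move at their own pace and stop on an object; the grip force is fixed at half the most. Time passes only in rows, so rows that repeat a pose let the fingers close. It gives the time, the measured TCP pose, the force and the opening at its end, in the units of the state.
- sensors.get_obs(): the state, without advancing time (a new reading comes with each control period).
- vision.get_image(name): name is "side" or "top"; returns a dict with "pixels" (480x640x3 uint8, red, green, blue), "K" (3x3 intrinsics, pixels), "R" (3x3) and "t" (3): a world point X has camera coordinates R X + t. Camera axes: x right, y down, z forward; pixel columns grow to the right and rows downward; lengths in m; the calibration is good to about 2 mm. A picture is of the moment at which its call begins. There is no depth.
- env.finish_job(): hands the job in, once; it reports no verdict.
Trained networks look in a picture, given as the dict that the camera call returned (one of the last four; its "shot" number tells which), for a name from the list of things; names that differ only in an ending like _2 or _b are one class to them, and where a whole thing is asked for, a point or a joint stands for the part that bears it (a point fixed in the world has none). Each returns a list of dicts, best first, with "confidence" (0 to 1); they miss things now and then, are a little off and sometimes report something else, mostly with a low value. They report only what shows in the picture. A call takes as long as a camera call.
- vision.recognise(picture, target): "xyz" ([x, y, z] in m, in world coordinates, good to about 4 mm: the middle of the surface that is visible of it).
- vision.outline_of(picture, target): "pixels" (480x640 bool, what is visible of it).
The state is a dict: "time_s": time; "q": joint angles; "joint_vel": joint speeds; "joint_efforts": joint torques, N m; "position": TCP position; "tcp_rot": TCP orientation; "contact_force": force on the tool from outside, world axes, zero at the start; "torque": the same for the moment, N m; "opening": finger opening in m.
Only numpy, scipy, OpenCV 4.12 (cv2) and the standard library are available. Lean on these libraries where they do the work, as an engineer would, in place of code of your own. Each camera call takes 0.05 s, during which the arm holds its last target. There are 200 camera calls.

TASK

Take the two finished brass dops (the ones with a flanged foot and a tapered nose) out of the turning machine's catch tray and stand them both upright on the floor of the grey tote. Leave the plain brass offcut standing where it is in the tray.

Things in the scene. Friction and masses are not known exactly. Their poses are not given: they have to be found in the camera images.
- dop_a_mid (a point): finished brass dop (stone holder), 60 mm tall, upright in the catch tray: foot flange 40 mm across and 6 mm thick, then a straight round body 28 mm across up to 50 mm, then a nose tapering to 16 mm; about 0.3 kg. This point is on its axis, half-way up (30 mm above its underside); z is its axis, up; its yaw does not matter.
- dop_b_mid (a point): a second dop, identical to the first, same point and axes. They stand in a fixed shallow steel tray, walls 28 mm high, with the offcut and a low brass collar (34 mm across, 10 mm high): all at least 70 mm apart from centre to centre, and 45 mm or more from axis to tray wall.
- offcut_mid (a point): plain brass bar offcut standing in the same tray, a bare cylinder 30 mm across and 45 mm tall with no flange or nose; not to be collected. This point is on its axis, half-way up (22.5 mm above its underside). The machine, up to 150 mm high, and its chute, up to 75 mm high, stand on the tray's -y side; the chute ends 65 mm or more from any dop's axis.
- tote: open-topped grey plastic tote fixed on the bench, empty: 180 mm along its x, 240 mm along its y, 65 mm high outside, walls 4 mm (rim lip 6 mm outwards), inner floor 4 mm above its underside. Origin: centre of its underside; z up. Turned by up to about 17 degrees.

How it is judged:
At the end, for the whole second after the job is handed in: Both dops stand upright (within 11 degrees) and at rest on the tote's floor, inside its walls, and the offcut still stands upright in the tray within 30 mm of where it was (x of dop_a_mid in the frame of tote between -0.085 and 0.085 m and y of dop_a_mid in the frame of tote between -0.115 and 0.115 m and z of dop_a_mid in the frame of tote between 0.025 and 0.044 m and angle between each of dop_a_mid, dop_b_mid, offcut_mid's own z axis and vertical below 0.2 rad and linear speed of each of dop_a, dop_b below 0.03 m/s and x of dop_b_mid in the frame of tote between -0.085 and 0.085 m and y of dop_b_mid in the frame of tote between -0.115 and 0.115 m and z of dop_b_mid in the frame of tote between 0.025 and 0.044 m and distance of offcut_mid from where it was at the start of the episode below 0.03 m); the robot touches nothing.
It also fails if it takes over 58 s, if anything falls off the work surface, if the arm or the gripper's body presses on something with over 40 N, if the wrist force passes 120 N, or if a joint passes its speed limit or range.

## Working session

There is one attempt and no reset: what is moved stays moved. The work goes in short steps, Python scripts to look and compute and a shell command to move; the robot and the scene stay as the last step left them, time stands still between calls to the robot, and variables do not carry over. Pictures are saved under pics/ and viewed, on a budget of 10 in all, crops included, one or two more only if the job needs it, and the job is handed in when it is done.

```bash
mkdir -p pics; python3 - <<'E'
from rig import sensors, vision, env
import cv2, numpy as np
o=sensors.get_obs(); print({k:np.round(v,4).tolist() for k,v in o.items() if k in('time_s','position','tcp_rot','opening','contact_force')}, env.grasp_offset)
for c in("top","side"):
    p=vision.get_image(c); cv2.imwrite(f"pics/{c}0.png",p["pixels"][...,::-1])
    print(c,np.round(-p["R"].T@p["t"],3), np.round(p["R"],3).tolist(), np.round(p["K"][0],1))
    for n in("dop_a_mid","offcut_mid","tote"):
        for r in vision.recognise(p,n): 
            u=p["K"]@(p["R"]@np.array(r["xyz"])+p["t"]); print(n,np.round(r["xyz"],4),round(r["confidence"],2),np.round(u[:2]/u[2]))
E
```

```text
{'time_s': 0.0, 'position': [0.2693, 0.5907, 0.2301], 'tcp_rot': [-0.0003, 0.2122, 0.9772, -0.0013], 'contact_force': [-1.0763, -0.7936, -0.7648], 'opening': 0.0852} 0.0187
top [0.423 0.016 0.97 ] [[0.005, -1.0, -0.006], [-0.99, -0.005, -0.144], [0.144, 0.006, -0.99]] [497.7   0.  318.6]
dop_a_mid [ 0.4988 -0.169   0.0487] 0.62 [422. 272.]
offcut_mid [ 0.5039 -0.261   0.0513] 0.52 [472. 269.]
tote [0.5933 0.2149 0.0014] 0.96 [221. 225.]
side [0.237 0.442 0.466] [[-0.791, -0.612, 0.014], [-0.396, 0.494, -0.774], [0.467, -0.617, -0.633]] [466.9   0.  314.4]
dop_a_mid [ 0.4994 -0.1643  0.0317] 0.92 [410. 201.]
offcut_mid [ 0.4977 -0.2572  0.0316] 0.81 [436. 179.]
tote [0.5964 0.2109 0.015 ] 0.57 [198. 315.]
```

View pics/top0.png

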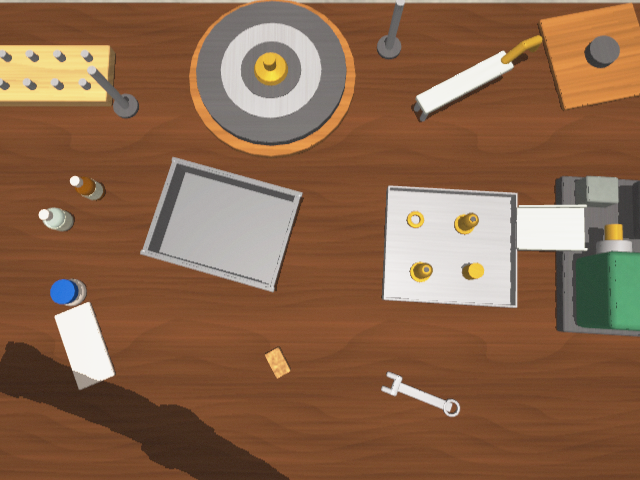

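View pics/side0.png

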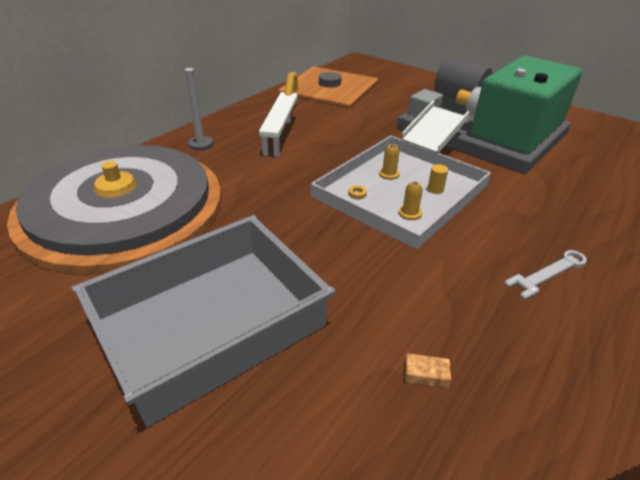

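The top view shows the dops at about (467,222) and (422,271), the collar at (415,219), the offcut at (474,270), and the tote centred near (221,225) and turned about 15°. The side view agrees: dops at (391,162) and (412,200), offcut at (438,179). Next I'll fit the known shapes to the silhouettes in both views.

```bash
cat > fit.py <<'E'
import cv2, numpy as np
from scipy.optimize import minimize
S=4
DOP=[[(20,0),(20,6)],[(14,6),(14,50)],[(14,50),(8,60)]]; OFF=[[(15,0),(15,45)]]
th=np.linspace(0,2*np.pi,40,endpoint=False)
def proj(p,X):
    c=np.asarray(X)@p["R"].T+p["t"]; u=c@p["K"].T; return u[:,:2]/u[:,2:]
def fill(m,uv): cv2.fillConvexPoly(m,cv2.convexHull(((uv+.5)*S-.5).astype(np.float32)).round().astype(np.int32),1)
def dop(p,s,parts=DOP):
    m=np.zeros((480*S,640*S),np.uint8)
    for part in parts:
        fill(m,proj(p,np.array([[s[0]+r*1e-3*np.cos(a),s[1]+r*1e-3*np.sin(a),s[2]+h*1e-3] for r,h in part for a in th])))
    return m
def tote(p,s):
    c,n=np.cos(s[2]),np.sin(s[2]); m=np.zeros((480*S,640*S),np.uint8)
    fill(m,proj(p,np.array([[s[0]+c*x-n*y,s[1]+n*x+c*y,z] for e,z in((0,0),(.006,.065),(.006,.061)) for x in(-.09-e,.09+e) for y in(-.12-e,.12+e)])))
    return m
def fit(ps,masks,model,s0,step):
    M=[cv2.resize(m.astype(np.uint8),None,fx=S,fy=S,interpolation=0) for m in masks]
    def cost(s):
        return sum(1-(a&b).sum()/(a|b).sum() for a,b in((model(p,s),m) for p,m in zip(ps,M)))
    s0=np.array(s0,float); simp=np.vstack([s0]+[s0+np.eye(len(s0))[i]*step[i] for i in range(len(s0))])
    r=minimize(cost,s0,method="Nelder-Mead",options=dict(initial_simplex=simp,maxiter=90,xatol=1e-4,fatol=1e-4)); return r.x,r.fun
def brass(p,uv,rad=28):
    h=cv2.cvtColor(p["pixels"],cv2.COLOR_RGB2HSV); m=cv2.inRange(h,(12,120,50),(32,255,255))
    n,l,st,c=cv2.connectedComponentsWithStats(m)
    i=min((i for i in range(1,n) if st[i,4]>60),key=lambda i:np.hypot(*(c[i]-uv))); return l==i
E
python3 - <<'E'
from rig import vision
from fit import *
ps=[vision.get_image(c) for c in("top","side")]
for nm,par,uvs in(("A",DOP,((422,271),(412,200))),("B",DOP,((467,222),(391,162))),("off",OFF,((474,270),(438,179)))):
    ms=[brass(p,np.array(u)) for p,u in zip(ps,uvs)]
    P0={"A":(.5,-.165),"B":(.6,-.25),"off":(.5,-.26)}[nm]
    print(nm,[m.sum() for m in ms],*[np.round(v,4) for v in fit(ps,ms,lambda p,s:dop(p,s,par),[*P0,.004],[.01,.01,.004])])
ms=[vision.outline_of(p,"tote")[0]["pixels"] for p in ps]
for k in([0],[1],[0,1]): print("tote",k,*[np.round(v,4) for v in fit([ps[i] for i in k],[ms[i] for i in k],tote,[.594,.213,-.26],[.01,.01,.05])])
E
```

```text
A [np.int64(315), np.int64(575)] [ 5.021e-01 -1.747e-01 -4.000e-04] 0.3548
B [np.int64(345), np.int64(462)] [ 5.967e-01 -2.647e-01  5.000e-04] 0.3514
off [np.int64(276), np.int64(411)] [ 0.5024 -0.2714  0.0006] 0.3
tote [0] [ 0.5873  0.2024 -0.2711] 0.0108
tote [1] [ 0.5843  0.2037 -0.2727] 0.0224
tote [0, 1] [ 0.5863  0.2028 -0.2676] 0.0505
```

```bash
cat > go.py <<'E'
import sys, numpy as np
from rig import sensors
from scipy.spatial.transform import Rotation as R
o=sensors.get_obs(); q=o["tcp_rot"]; M=R.from_quat([*q[1:],q[0]]).as_matrix()
print("t",round(o["time_s"],2),"pos",np.round(o["position"],4),"f",np.round(o["contact_force"],1),"open",round(float(o["opening"]),4),"y-axis deg",round(float(np.degrees(np.arctan2(M[1,1],M[0,1]))),1),"z",np.round(M[:,2],3),"q",np.round(o["q"],2))
a=list(map(float,sys.argv[1:]))
for i in range(0,len(a),3): print("to",a[i:i+3],"tool shift",np.round(M.T@(np.array(a[i:i+3])-o["position"]),4))
E
python3 -m crank '[{"linear":[-0.33,-0.168,0],"twist":0,"grip":0.06},{"linear":[-0.33,-0.168,0],"twist":0,"grip":0.06},{"linear":[-0.33,-0.168,0],"twist":0,"grip":0.06},{"linear":[-0.33,-0.168,0],"twist":0,"grip":0.06},{"linear":[-0.33,-0.168,0],"twist":0,"grip":0.06},{"linear":[-0.33,-0.168,0],"twist":0,"grip":0.06},{"linear":[-0.33,-0.168,0],"twist":0,"grip":0.06},{"linear":[-0.33,-0.168,0],"twist":0,"grip":0.06},{"linear":[-0.33,-0.168,0],"twist":0,"grip":0.06},{"linear":[-0.33,-0.168,0],"twist":0,"grip":0.06},{"linear":[-0.33,-0.168,0],"twist":0,"grip":0.06},{"linear":[-0.33,-0.168,0],"twist":0,"grip":0.06}]'
python3 go.py .502 -.175 .16
python3 - <<'E'
from rig import vision
from fit import *
for c,u in(("top",((422,271),(467,222))),("side",((412,200),(391,162)))):
    p=vision.get_image(c); im=p["pixels"][...,::-1].copy()
    for uv,s in zip(u,((.5021,-.1747,0),(.5967,-.2647,0))):
        m=cv2.resize(dop(p,s),(640,480),interpolation=cv2.INTER_AREA); b=brass(p,np.array(uv)); print(c,m.sum(),b.sum(),(m.astype(bool)&b).sum())
        im=cv2.drawContours(im,cv2.findContours(m,0,2)[0],-1,(255,0,0),1)
    x0,y0=(370,180) if c=="top" else (330,120)
    cv2.imwrite(f"pics/ov_{c}.png",cv2.resize(im[y0:y0+140,x0:x0+160],None,fx=3,fy=3,interpolation=0))
cv2.imwrite("pics/ov.png",np.hstack([cv2.imread("pics/ov_top.png")[:, :400],cv2.imread("pics/ov_side.png")[:,80:]]))
E
```

```text
time_s: 1.6
position: [0.4997, 0.3024, 0.2313]
tcp_rot: [-0.0, 0.212, 0.977, 0.0]
contact_force: [-0.1, 1.3, -0.3]
opening: 0.0599
t 1.6 pos [0.4997 0.3024 0.2313] f [-0.1  1.3 -0.3] open 0.0599 y-axis deg 65.5 z [-0.001  0.001 -1.   ] q [-0.58  0.51  0.    1.62 -0.    1.01  0.57]
to [0.502, -0.175, 0.16] tool shift [-0.2    -0.4336  0.0708]
top 376 315 314
top 411 342 340
side 702 570 570
side 550 459 457
```

View pics/ov.png

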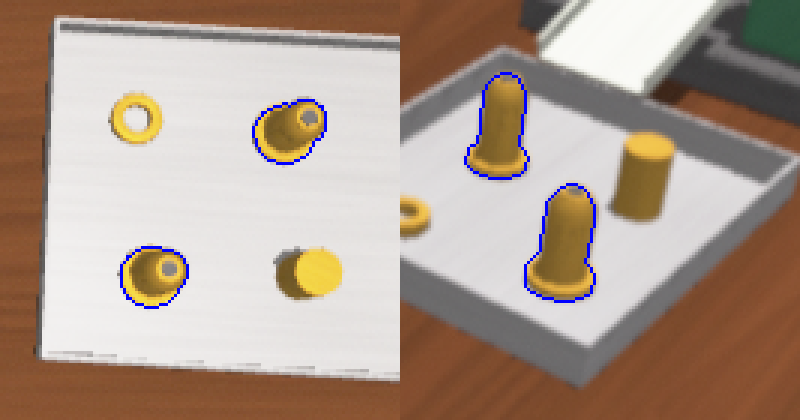

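The overlay shows both fitted outlines hugging the dops in both views: A near (155,277) and (560,243), B near (290,130) and (497,125) in the crop. I'll move above A.

```bash
python3 -m crank '[{"linear":[-0.2,-0.434,0.07],"twist":0,"grip":0.06},{"linear":[-0.2,-0.434,0.07],"twist":0,"grip":0.06},{"linear":[-0.2,-0.434,0.07],"twist":0,"grip":0.06},{"linear":[-0.2,-0.434,0.07],"twist":0,"grip":0.06},{"linear":[-0.2,-0.434,0.07],"twist":0,"grip":0.06},{"linear":[-0.2,-0.434,0.07],"twist":0,"grip":0.06},{"linear":[-0.2,-0.434,0.07],"twist":0,"grip":0.06},{"linear":[-0.2,-0.434,0.07],"twist":0,"grip":0.06},{"linear":[-0.2,-0.434,0.07],"twist":0,"grip":0.06},{"linear":[-0.2,-0.434,0.07],"twist":0,"grip":0.06},{"linear":[-0.2,-0.434,0.07],"twist":0,"grip":0.06},{"linear":[-0.2,-0.434,0.07],"twist":0,"grip":0.06}]'
python3 go.py .502 -.175 .016
```

```text
time_s: 2.7
position: [0.5018, -0.18, 0.161]
tcp_rot: [0.0, 0.213, 0.977, -0.001]
contact_force: [-0.2, -0.0, 0.8]
opening: 0.0603
t 2.7 pos [ 0.5018 -0.18    0.161 ] f [-0.2 -0.   0.8] open 0.0603 y-axis deg 65.4 z [-0.    -0.002 -1.   ] q [ 0.28  0.52  0.04  1.85 -0.02  0.77  1.47]
to [0.502, -0.175, 0.016] tool shift [0.0021 0.005  0.145 ]
```

```bash
python3 -m crank '[{"linear":[0,0,0.03],"twist":0,"grip":0.06},{"linear":[0,0,0.06],"twist":0,"grip":0.06},{"linear":[0,0,0.08],"twist":0,"grip":0.06},{"linear":[0,0,0.1],"twist":0,"grip":0.06},{"linear":[0,0,0.12],"twist":0,"grip":0.06},{"linear":[0,0,0.13],"twist":0,"grip":0.06},{"linear":[0,0,0.14],"twist":0,"grip":0.06},{"linear":[0,0,0.144],"twist":0,"grip":0.06},{"linear":[0,0,0.144],"twist":0,"grip":0.06},{"linear":[0,0,0.144],"twist":0,"grip":0.06}]'
python3 go.py .502 -.175 .016
python3 - <<'E'
from rig import vision
from fit import *
p=[vision.get_image(c)["pixels"][...,::-1] for c in("top","side")]
cv2.imwrite("pics/a1.png",np.hstack([cv2.resize(i,None,fx=2.5,fy=2.5) for i in(p[0][190:350,360:520],p[1][100:260,330:490])]))
E
```

```text
time_s: 3.53
position: [0.5028, -0.1761, 0.0179]
tcp_rot: [0.001, 0.212, 0.977, -0.0]
contact_force: [-0.0, -0.1, 0.5]
opening: 0.06
t 3.53 pos [ 0.5028 -0.1761  0.0179] f [-0.  -0.1  0.5] open 0.06 y-axis deg 65.5 z [ 0.001 -0.    -1.   ] q [ 0.28  0.74  0.02  1.96 -0.03  0.44  1.47]
to [0.502, -0.175, 0.016] tool shift [0.0012 0.0007 0.0019]
```

View pics/a1.png

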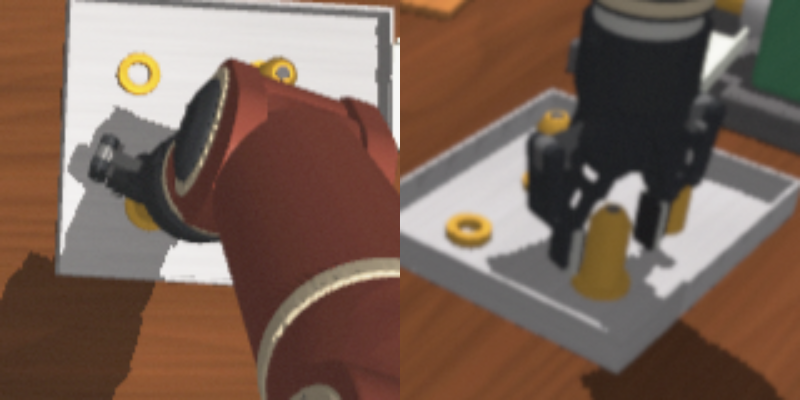

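In the side crop the dop at (605,250) stands between the fingers at (568,245) and (650,220), clear of everything else. I'll close and lift.

```bash
python3 -m crank '[{"linear":[0,0,0],"twist":0,"grip":0.015},{"linear":[0,0,0],"twist":0,"grip":0.015},{"linear":[0,0,0],"twist":0,"grip":0.015},{"linear":[0,0,0],"twist":0,"grip":0.015},{"linear":[0,0,0],"twist":0,"grip":0.015},{"linear":[0,0,0],"twist":0,"grip":0.015},{"linear":[0,0,0],"twist":0,"grip":0.015},{"linear":[0,0,0],"twist":0,"grip":0.015}]'
python3 -m crank '[{"linear":[0,0,-0.01],"twist":0,"grip":0.015},{"linear":[0,0,-0.03],"twist":0,"grip":0.015},{"linear":[0,0,-0.06],"twist":0,"grip":0.015},{"linear":[0,0,-0.09],"twist":0,"grip":0.015},{"linear":[0,0,-0.12],"twist":0,"grip":0.015},{"linear":[0,0,-0.145],"twist":0,"grip":0.015},{"linear":[0,0,-0.145],"twist":0,"grip":0.015}]'
python3 - <<'E'
import numpy as np
c,s=np.cos(-.27),np.sin(-.27)
for y in(.055,-.055): print(y, .586-s*y, .203+c*y)
E
python3 go.py .601 .256 .15 .571 .150 .15
```

```text
time_s: 4.3
position: [0.503, -0.1757, 0.0182]
tcp_rot: [0.001, 0.212, 0.977, 0.0]
contact_force: [-0.0, 1.6, 5.5]
opening: 0.0267
time_s: 4.88
position: [0.5047, -0.1776, 0.1675]
tcp_rot: [0.005, 0.213, 0.977, -0.001]
contact_force: [2.2, 0.4, -2.6]
opening: 0.0265
0.055 0.6006702290178857 0.256007399300124
-0.055 0.5713297709821142 0.14999260069987602
t 4.88 pos [ 0.5047 -0.1776  0.1675] f [ 2.2  0.4 -2.6] open 0.0265 y-axis deg 65.5 z [ 0.009 -0.004 -1.   ] q [ 0.27  0.51  0.04  1.85 -0.02  0.78  1.46]
to [0.601, 0.256, 0.15] tool shift [0.0927 0.4344 0.0169]
to [0.571, 0.15, 0.15] tool shift [0.076  0.3255 0.0169]
```

```bash
python3 -m crank '[{"linear":[0.008,0.036,0],"twist":0,"grip":0.015},{"linear":[0.015,0.072,0],"twist":0,"grip":0.015},{"linear":[0.023,0.108,0],"twist":0,"grip":0.015},{"linear":[0.03,0.144,0],"twist":0,"grip":0.015},{"linear":[0.038,0.18,0],"twist":0,"grip":0.015},{"linear":[0.045,0.216,0],"twist":0,"grip":0.015},{"linear":[0.053,0.252,0],"twist":0,"grip":0.015},{"linear":[0.06,0.288,0],"twist":0,"grip":0.015},{"linear":[0.068,0.324,0],"twist":0,"grip":0.015},{"linear":[0.075,0.36,0],"twist":0,"grip":0.015},{"linear":[0.083,0.396,0],"twist":0,"grip":0.015},{"linear":[0.09,0.433,0],"twist":0,"grip":0.015}]'
python3 -m crank '[{"linear":[0,0,0],"twist":0,"grip":0.015},{"linear":[0,0,0],"twist":0,"grip":0.015},{"linear":[0,0,0],"twist":0,"grip":0.015}]'
python3 go.py .601 .256 .05
python3 - <<'E'
from rig import vision
from fit import *
ps=[vision.get_image(c) for c in("top","side")]
p=[q["pixels"][...,::-1] for q in ps]
cv2.imwrite("pics/t1.png",np.hstack([cv2.resize(i,(400,400)) for i in(p[0][110:350,100:340],p[1][160:440,60:340])]))
E
```

```text
time_s: 5.88
position: [0.5986, 0.2558, 0.1605]
tcp_rot: [-0.002, 0.212, 0.977, -0.002]
contact_force: [0.5, 0.2, -3.8]
opening: 0.0265
time_s: 6.13
position: [0.5987, 0.2539, 0.1605]
tcp_rot: [-0.001, 0.212, 0.977, -0.002]
contact_force: [-0.3, -1.7, -3.7]
opening: 0.0262
t 6.13 pos [0.5987 0.2539 0.1605] f [-0.3 -1.7 -3.7] open 0.0262 y-axis deg 65.5 z [-0.003 -0.003 -1.   ] q [-0.46  0.68  0.05  1.51 -0.04  0.96  0.74]
to [0.601, 0.256, 0.05] tool shift [-0.0014  0.0033  0.1105]
```

View pics/t1.png

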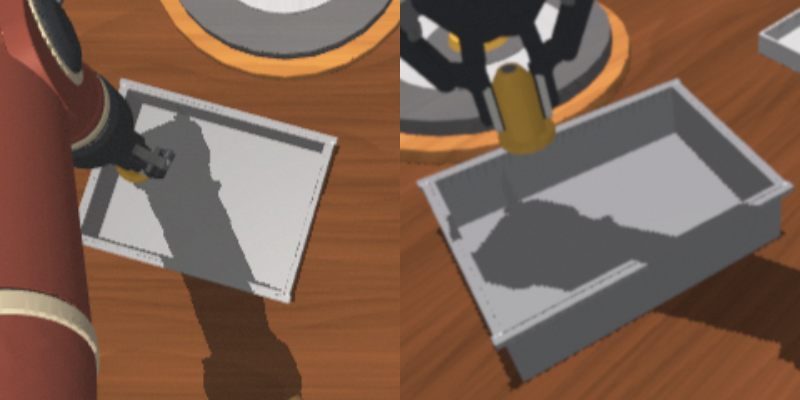

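The dop hangs upright at side crop (525,120), over the +y half of the tote. I'll lower it.

```bash
python3 -m crank '[{"linear":[0,-0.003,0.025],"twist":0,"grip":0.015},{"linear":[0,-0.005,0.05],"twist":0,"grip":0.015},{"linear":[0,-0.005,0.075],"twist":0,"grip":0.015},{"linear":[0,-0.005,0.095],"twist":0,"grip":0.015},{"linear":[0,-0.005,0.11],"twist":0,"grip":0.015},{"linear":[0,-0.005,0.12],"twist":0,"grip":0.015},{"linear":[0,-0.005,0.128],"twist":0,"grip":0.015},{"linear":[0,-0.005,0.132],"twist":0,"grip":0.015},{"linear":[0,-0.005,0.134],"twist":0,"grip":0.015},{"linear":[0,-0.005,0.134],"twist":0,"grip":0.015},{"linear":[0,-0.005,0.134],"twist":0,"grip":0.015}]'
python3 go.py
```

```text
time_s: 7.15
position: [0.5985, 0.2507, 0.0292]
tcp_rot: [0.001, 0.212, 0.977, 0.0]
contact_force: [0.1, -0.8, -3.8]
opening: 0.0265
t 7.15 pos [0.5985 0.2507 0.0292] f [ 0.1 -0.8 -3.8] open 0.0265 y-axis deg 65.5 z [ 0.002  0.001 -1.   ] q [-0.45  0.84  0.04  1.61 -0.05  0.69  0.75]
```

```bash
python3 -m crank '[{"linear":[0,0,0.001],"twist":0,"grip":0.015},{"linear":[0,0,0.002],"twist":0,"grip":0.015},{"linear":[0,0,0.003],"twist":0,"grip":0.015},{"linear":[0,0,0.003],"twist":0,"grip":0.015}]'; python3 -m crank '[{"linear":[0,0,0.001],"twist":0,"grip":0.015},{"linear":[0,0,0.002],"twist":0,"grip":0.015},{"linear":[0,0,0.002],"twist":0,"grip":0.015}]'
```

```text
time_s: 7.48
position: [0.5977, 0.2506, 0.0253]
tcp_rot: [-0.0, 0.212, 0.977, -0.0]
contact_force: [0.3, 0.8, -3.8]
opening: 0.0267
time_s: 7.73
position: [0.5976, 0.2505, 0.023]
tcp_rot: [-0.0, 0.212, 0.977, -0.0]
contact_force: [0.3, 0.1, -3.2]
opening: 0.0264
```

```bash
python3 -m crank '[{"linear":[0,0,0.001],"twist":0,"grip":0.015},{"linear":[0,0,0.002],"twist":0,"grip":0.015},{"linear":[0,0,0.002],"twist":0,"grip":0.015}]'; python3 -m crank '[{"linear":[0,0,0.001],"twist":0,"grip":0.015},{"linear":[0,0,0.001],"twist":0,"grip":0.015}]'
```

```text
time_s: 7.98
position: [0.5976, 0.2505, 0.021]
tcp_rot: [-0.0, 0.212, 0.977, -0.0]
contact_force: [0.9, -0.3, -3.0]
opening: 0.0266
time_s: 8.15
position: [0.5977, 0.2505, 0.0201]
tcp_rot: [-0.0, 0.212, 0.977, -0.0]
contact_force: [1.0, 0.1, -3.9]
opening: 0.0269
```

```bash
python3 -m crank '[{"linear":[0,0,0.001],"twist":0,"grip":0.015},{"linear":[0,0,0.001],"twist":0,"grip":0.015}]'; python3 -m crank '[{"linear":[0,0,0.001],"twist":0,"grip":0.015},{"linear":[0,0,0.001],"twist":0,"grip":0.015}]'
```

```text
time_s: 8.32
position: [0.5979, 0.2506, 0.0194]
tcp_rot: [0.0, 0.212, 0.977, 0.0]
contact_force: [-0.8, 0.3, -2.6]
opening: 0.0267
time_s: 8.48
position: [0.5979, 0.2506, 0.0193]
tcp_rot: [0.0, 0.212, 0.977, 0.0]
contact_force: [-2.4, -0.2, 3.3]
opening: 0.0267
```

Contact: the force turned from −3 to +3 N and z stopped falling. I'll release, rise, and look.

```bash
python3 -m crank '[{"linear":[0,0,0],"twist":0,"grip":0.055},{"linear":[0,0,0],"twist":0,"grip":0.055},{"linear":[0,0,0],"twist":0,"grip":0.055},{"linear":[0,0,0],"twist":0,"grip":0.055},{"linear":[0,0,-0.01],"twist":0,"grip":0.055},{"linear":[0,0,-0.04],"twist":0,"grip":0.055},{"linear":[0,0,-0.07],"twist":0,"grip":0.055},{"linear":[0,0,-0.1],"twist":0,"grip":0.055},{"linear":[0,0,-0.13],"twist":0,"grip":0.055},{"linear":[0,0,-0.15],"twist":0,"grip":0.055}]'
python3 go.py .597 -.265 .17
python3 - <<'E'
from rig import vision
from fit import *
p=vision.get_image("side"); u=proj(p,[[.598,.25,.034]])[0]; m=brass(p,u)
print(u, m.sum(), np.round(cv2.boundingRect(m.astype(np.uint8))))
t=dop(p,(.598,.2505,.004)); print("IoU at expected upright pose", (cv2.resize(t,(640,480))&m).sum()/m.sum())
cv2.imwrite("pics/t2.png",cv2.resize(p["pixels"][160:440,60:340,::-1],(400,400)))
E
```

```text
time_s: 9.32
position: [0.5991, 0.251, 0.1726]
tcp_rot: [0.002, 0.212, 0.977, 0.002]
contact_force: [-0.3, 0.2, -0.2]
opening: 0.0551
t 9.32 pos [0.5991 0.251  0.1726] f [-0.3  0.2 -0.2] open 0.0551 y-axis deg 65.5 z [ 0.005  0.002 -1.   ] q [-0.46  0.67  0.05  1.5  -0.04  0.97  0.75]
to [0.597, -0.265, 0.17] tool shift [-0.2122 -0.4704  0.0015]
[169.84301849 322.41802749] 1195 [156 304  36  50]
IoU at expected upright pose 0.9497907949790795
```

View pics/t2.png

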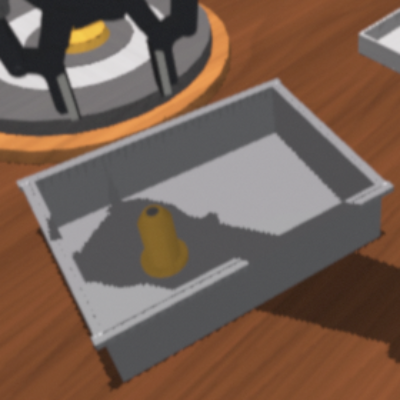

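The dop stands upright at crop (160,240) on the tote floor. Next is B.

```bash
python3 -m crank '[{"linear":[-0.018,-0.039,0],"twist":0,"grip":0.06},{"linear":[-0.035,-0.078,0],"twist":0,"grip":0.06},{"linear":[-0.053,-0.117,0],"twist":0,"grip":0.06},{"linear":[-0.071,-0.156,0],"twist":0,"grip":0.06},{"linear":[-0.089,-0.196,0],"twist":0,"grip":0.06},{"linear":[-0.106,-0.235,0],"twist":0,"grip":0.06},{"linear":[-0.124,-0.274,0],"twist":0,"grip":0.06},{"linear":[-0.142,-0.313,0],"twist":0,"grip":0.06},{"linear":[-0.16,-0.352,0],"twist":0,"grip":0.06},{"linear":[-0.177,-0.391,0],"twist":0,"grip":0.06},{"linear":[-0.195,-0.43,0],"twist":0,"grip":0.06},{"linear":[-0.213,-0.47,0],"twist":0,"grip":0.06}]'
python3 -m crank '[{"linear":[0,0,0],"twist":0,"grip":0.06},{"linear":[0,0,0],"twist":0,"grip":0.06},{"linear":[0,0,0],"twist":0,"grip":0.06},{"linear":[0,0,0],"twist":0,"grip":0.06}]'
python3 go.py .597 -.265 .017
```

```text
time_s: 10.37
position: [0.5964, -0.2516, 0.169]
tcp_rot: [0.0, 0.212, 0.977, -0.0]
contact_force: [0.1, 0.0, -0.3]
opening: 0.0598
time_s: 10.7
position: [0.5973, -0.2469, 0.1684]
tcp_rot: [-0.0, 0.211, 0.978, 0.001]
contact_force: [0.5, 0.5, -0.2]
opening: 0.0599
t 10.7 pos [ 0.5973 -0.2469  0.1684] f [ 0.5  0.5 -0.2] open 0.0599 y-axis deg 65.7 z [ 0.     0.002 -1.   ] q [ 0.34  0.67  0.03  1.51 -0.02  0.96  1.53]
to [0.597, -0.265, 0.017] tool shift [-0.0073 -0.0169  0.1514]
```

```bash
python3 -m crank '[{"linear":[-0.0075,-0.017,0],"twist":0,"grip":0.06},{"linear":[-0.0075,-0.017,0.02],"twist":0,"grip":0.06},{"linear":[-0.0075,-0.017,0.045],"twist":0,"grip":0.06},{"linear":[-0.0075,-0.017,0.07],"twist":0,"grip":0.06},{"linear":[-0.0075,-0.017,0.07],"twist":0,"grip":0.06},{"linear":[-0.0075,-0.017,0.07],"twist":0,"grip":0.06}]'
python3 go.py .597 -.265 .017
python3 - <<'E'
from rig import vision
from fit import *
p=[vision.get_image(c)["pixels"][...,::-1] for c in("top","side")]
cv2.imwrite("pics/b1.png",np.hstack([cv2.resize(i,None,fx=2.5,fy=2.5) for i in(p[0][150:310,380:540],p[1][80:240,330:490])]))
E
```

```text
time_s: 11.2
position: [0.5963, -0.2655, 0.0974]
tcp_rot: [-0.002, 0.211, 0.978, 0.001]
contact_force: [0.1, 0.1, 0.2]
opening: 0.0603
t 11.2 pos [ 0.5963 -0.2655  0.0974] f [0.1 0.1 0.2] open 0.0603 y-axis deg 65.7 z [-0.003  0.002 -1.   ] q [ 0.37  0.76  0.03  1.55 -0.03  0.83  1.55]
to [0.597, -0.265, 0.017] tool shift [-0.0007  0.0006  0.0804]
```

View pics/b1.png

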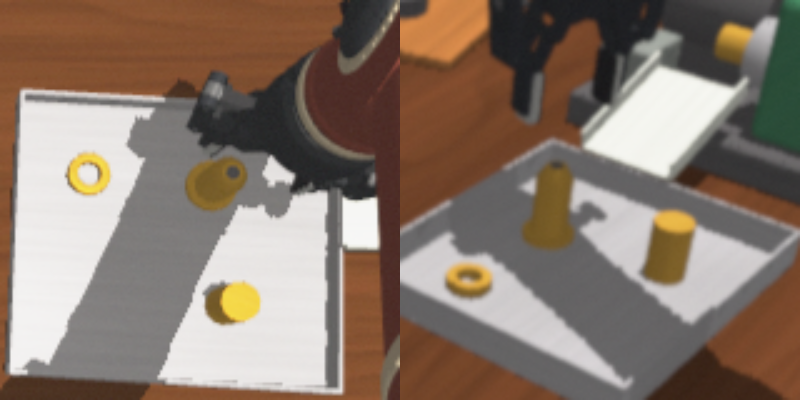

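Fingers at side crop (525,100) and (607,75) straddle the nose at (555,170), and the chute end at (585–665,150) stays clear. I'll go down to grasp.

```bash
python3 -m crank '[{"linear":[0,0,0.02],"twist":0,"grip":0.06},{"linear":[0,0,0.04],"twist":0,"grip":0.06},{"linear":[0,0,0.055],"twist":0,"grip":0.06},{"linear":[0,0,0.065],"twist":0,"grip":0.06},{"linear":[0,0,0.075],"twist":0,"grip":0.06},{"linear":[0,0,0.079],"twist":0,"grip":0.06},{"linear":[0,0,0.079],"twist":0,"grip":0.06},{"linear":[0,0,0.079],"twist":0,"grip":0.06}]'
python3 -m crank '[{"linear":[0,0,0],"twist":0,"grip":0.015},{"linear":[0,0,0],"twist":0,"grip":0.015},{"linear":[0,0,0],"twist":0,"grip":0.015},{"linear":[0,0,0],"twist":0,"grip":0.015},{"linear":[0,0,0],"twist":0,"grip":0.015},{"linear":[0,0,0],"twist":0,"grip":0.015},{"linear":[0,0,0],"twist":0,"grip":0.015},{"linear":[0,0,0],"twist":0,"grip":0.015}]'
python3 -m crank '[{"linear":[0,0,-0.01],"twist":0,"grip":0.015},{"linear":[0,0,-0.03],"twist":0,"grip":0.015},{"linear":[0,0,-0.06],"twist":0,"grip":0.015},{"linear":[0,0,-0.09],"twist":0,"grip":0.015},{"linear":[0,0,-0.12],"twist":0,"grip":0.015},{"linear":[0,0,-0.145],"twist":0,"grip":0.015},{"linear":[0,0,-0.145],"twist":0,"grip":0.015},{"linear":[0,0,-0.145],"twist":0,"grip":0.015}]'
python3 go.py .571 .15 .16
```

```text
time_s: 11.97
position: [0.5971, -0.2682, 0.0201]
tcp_rot: [0.001, 0.212, 0.977, -0.0]
contact_force: [1.1, -0.4, 0.5]
opening: 0.06
time_s: 12.63
position: [0.598, -0.267, 0.0207]
tcp_rot: [0.001, 0.212, 0.977, 0.001]
contact_force: [1.2, 2.9, 4.3]
opening: 0.026
time_s: 13.3
position: [0.5962, -0.269, 0.1654]
tcp_rot: [0.001, 0.213, 0.977, -0.001]
contact_force: [-0.6, 0.5, -4.3]
opening: 0.0264
t 13.3 pos [ 0.5962 -0.269   0.1654] f [-0.6  0.5 -4.3] open 0.0264 y-axis deg 65.4 z [ 0.001 -0.002 -1.   ] q [ 0.37  0.68  0.03  1.49 -0.02  0.96  1.55]
to [0.571, 0.15, 0.16] tool shift [0.1971 0.3706 0.0046]
```

```bash
python3 -m crank '[{"linear":[0.018,0.034,0],"twist":0,"grip":0.015},{"linear":[0.036,0.067,0],"twist":0,"grip":0.015},{"linear":[0.054,0.101,0],"twist":0,"grip":0.015},{"linear":[0.072,0.135,0],"twist":0,"grip":0.015},{"linear":[0.09,0.168,0],"twist":0,"grip":0.015},{"linear":[0.108,0.202,0],"twist":0,"grip":0.015},{"linear":[0.125,0.236,0],"twist":0,"grip":0.015},{"linear":[0.143,0.27,0],"twist":0,"grip":0.015},{"linear":[0.161,0.303,0],"twist":0,"grip":0.015},{"linear":[0.18,0.337,0],"twist":0,"grip":0.015},{"linear":[0.197,0.37,0],"twist":0,"grip":0.015},{"linear":[0.197,0.37,0],"twist":0,"grip":0.015}]'
python3 -m crank '[{"linear":[0,0,0],"twist":0,"grip":0.015},{"linear":[0,0,0],"twist":0,"grip":0.015},{"linear":[0,0,0],"twist":0,"grip":0.015}]'
python3 go.py .571 .15 .03
python3 - <<'E'
from rig import vision
from fit import *
p=[vision.get_image(c)["pixels"][...,::-1] for c in("top","side")]
cv2.imwrite("pics/t3.png",np.hstack([cv2.resize(i,(400,400)) for i in(p[0][110:350,100:340],p[1][140:420,60:340])]))
E
```

```text
time_s: 14.3
position: [0.5667, 0.163, 0.1616]
tcp_rot: [-0.004, 0.205, 0.979, 0.003]
contact_force: [-0.3, 3.2, -3.5]
opening: 0.0264
time_s: 14.55
position: [0.5701, 0.1477, 0.1628]
tcp_rot: [-0.001, 0.214, 0.977, -0.002]
contact_force: [0.5, 0.0, -3.2]
opening: 0.0264
t 14.55 pos [0.5701 0.1477 0.1628] f [ 0.5  0.  -3.2] open 0.0264 y-axis deg 65.3 z [-0.003 -0.003 -1.   ] q [-0.32  0.59  0.05  1.69 -0.03  0.86  0.88]
to [0.571, 0.15, 0.03] tool shift [-1.000e-04  3.000e-03  1.328e-01]
```

View pics/t3.png

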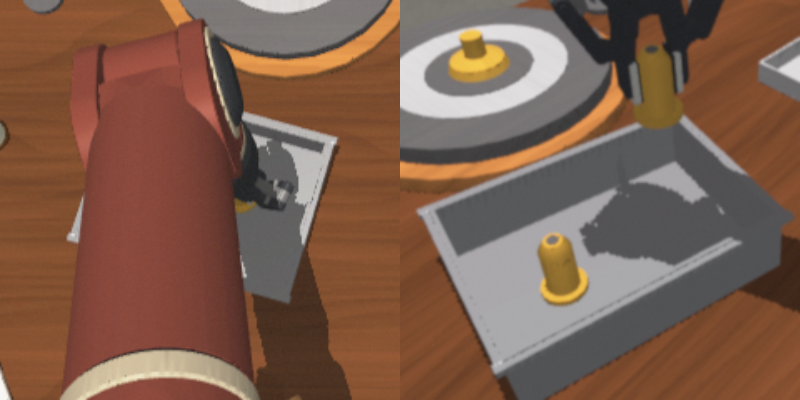

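B hangs at crop (655,85) over the tote's other half, and A stands at (563,265). I'll lower B.

```bash
python3 -m crank '[{"linear":[0,0.003,0.025],"twist":0,"grip":0.015},{"linear":[0,0.003,0.05],"twist":0,"grip":0.015},{"linear":[0,0.003,0.075],"twist":0,"grip":0.015},{"linear":[0,0.003,0.095],"twist":0,"grip":0.015},{"linear":[0,0.003,0.11],"twist":0,"grip":0.015},{"linear":[0,0.003,0.12],"twist":0,"grip":0.015},{"linear":[0,0.003,0.128],"twist":0,"grip":0.015},{"linear":[0,0.003,0.132],"twist":0,"grip":0.015},{"linear":[0,0.003,0.135],"twist":0,"grip":0.015},{"linear":[0,0.003,0.136],"twist":0,"grip":0.015},{"linear":[0,0.003,0.136],"twist":0,"grip":0.015}]'
python3 -m crank '[{"linear":[0,0,0.001],"twist":0,"grip":0.015},{"linear":[0,0,0.002],"twist":0,"grip":0.015},{"linear":[0,0,0.002],"twist":0,"grip":0.015}]'
```

```text
time_s: 15.57
position: [0.5724, 0.1532, 0.0288]
tcp_rot: [0.0, 0.212, 0.977, 0.0]
contact_force: [-0.6, 0.1, -3.1]
opening: 0.0267
time_s: 15.82
position: [0.5721, 0.1532, 0.0266]
tcp_rot: [0.0, 0.212, 0.977, 0.0]
contact_force: [-0.8, 0.1, -3.2]
opening: 0.0265
```

```bash
python3 -m crank '[{"linear":[0,0,0.001],"twist":0,"grip":0.015},{"linear":[0,0,0.002],"twist":0,"grip":0.015},{"linear":[0,0,0.003],"twist":0,"grip":0.015},{"linear":[0,0,0.003],"twist":0,"grip":0.015}]'
python3 -m crank '[{"linear":[0,0,0.001],"twist":0,"grip":0.015},{"linear":[0,0,0.001],"twist":0,"grip":0.015}]'
python3 -m crank '[{"linear":[0,0,0.001],"twist":0,"grip":0.015},{"linear":[0,0,0.001],"twist":0,"grip":0.015}]'
```

```text
time_s: 16.15
position: [0.5718, 0.1531, 0.023]
tcp_rot: [-0.0, 0.212, 0.977, -0.0]
contact_force: [0.2, 0.5, -3.3]
opening: 0.0267
time_s: 16.32
position: [0.5719, 0.1531, 0.0221]
tcp_rot: [-0.0, 0.212, 0.977, -0.0]
contact_force: [0.6, -0.1, -3.3]
opening: 0.0266
time_s: 16.48
position: [0.572, 0.1531, 0.0217]
tcp_rot: [0.0, 0.212, 0.977, 0.0]
contact_force: [-1.2, -0.3, 0.4]
opening: 0.0263
```

The floor is carrying the dop's weight (−3.3 N to +0.4 N). I'll release, rise and check.

```bash
python3 -m crank '[{"linear":[0,0,0],"twist":0,"grip":0.055},{"linear":[0,0,0],"twist":0,"grip":0.055},{"linear":[0,0,0],"twist":0,"grip":0.055},{"linear":[0,0,0],"twist":0,"grip":0.055},{"linear":[0,0,-0.01],"twist":0,"grip":0.055},{"linear":[0,0,-0.04],"twist":0,"grip":0.055},{"linear":[0,0,-0.07],"twist":0,"grip":0.055},{"linear":[0,0,-0.1],"twist":0,"grip":0.055},{"linear":[0,0,-0.13],"twist":0,"grip":0.055},{"linear":[0,0,-0.16],"twist":0,"grip":0.055},{"linear":[0,0,-0.2],"twist":0,"grip":0.055},{"linear":[0,0,-0.2],"twist":0,"grip":0.055}]'
python3 - <<'E'
from rig import vision
from fit import *
p=vision.get_image("side")
for nm,s,par in(("A",(.598,.2505,.004),DOP),("B",(.572,.153,.004),DOP),("off",(.5024,-.2714,.001),OFF)):
    m=brass(p,proj(p,[[s[0],s[1],s[2]+.03]])[0]); x,f=fit([p],[m],lambda p,q:dop(p,[*q,s[2]],par),s[:2],[.006,.006]); 
    d=x-np.array([.586,.203]); c,n=np.cos(-.27),np.sin(-.27)
    print(nm,m.sum(),np.round(x,4),"1-IoU",round(f,3),"tote xy",np.round([c*d[0]+n*d[1],-n*d[0]+c*d[1]],3))
cv2.imwrite("pics/end.png",p["pixels"][...,::-1])
E
```

```text
time_s: 17.48
position: [0.5766, 0.1542, 0.2305]
tcp_rot: [0.008, 0.212, 0.977, 0.004]
contact_force: [0.4, 0.0, 1.4]
opening: 0.0548
A 1166 [0.5951 0.2509] 1-IoU 0.128 tote xy [-0.004  0.049]
B 970 [0.5672 0.155 ] 1-IoU 0.125 tote xy [-0.005 -0.051]
off 412 [ 0.5009 -0.2724] 1-IoU 0.163 tote xy [ 0.045 -0.481]
```

View pics/end.png

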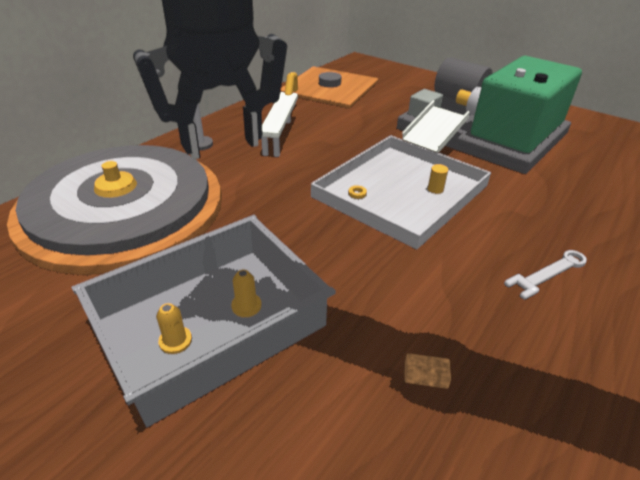

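Both dops stand upright in the tote at (173,328) and (245,293). The offcut at (438,179) hasn't moved and the gripper is clear, so I'm handing in.

```bash
python3 -c "
from rig import env
print(env.finish_job())"
```

```text
the job is handed in; nothing more can be done
None
```

I moved both finished dops from the catch tray to the grey tote. Each was lowered until the wrist force showed the floor carrying it, then released. I handed the job in at about 17.6 s of the 58 s allowed; no verdict was reported.

- **Dops:** in the last side picture both stand upright on the tote floor, at about (−0.004, 0.049) and (−0.005, −0.051) m in the tote's frame. That is well inside the limits.
- **Offcut:** it still stands in the tray. Its fitted position is within about 2 mm of the first one, which is within measuring error.
- **Robot:** the gripper was raised to about 0.23 m, touching nothing, and the forces read at the end of each move stayed below about 6 N.
- **Disagreements:** the final fits put the dops about 3 mm (A) and 5 mm (B) from where the gripper released them, within camera calibration and single-view fit error. The silhouette overlap was only 0.84–0.88, in part because the colour mask leaves out the dops' dark nose tips. No check failed.

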